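# Slide the spout bush round the bend of the drying bar

## Task

The thick white plastic bush has dripped dry on the open leg of the bent steel drying bar. Slide it along the bar, round the bend, until it rests against the round stop disc next to the post, and let go of it there. Do not force it against the bar or the stop, and leave the thin gasket hanging where it is, on the open leg.

Things in the scene. Friction and masses are not known exactly. Their poses are not given: they have to be found in the camera images.
- bar_stand: Fixed stand: dark round foot 100 mm wide, 15 mm high; bent round steel bar, 10 mm thick. Origin: centre of foot's underside, on the post's axis. In its frame (mm): the post rises at (0,0), turns over; at height 140 (bar axis) the closed leg runs along -y from (0,-20) to (0,-110), a level 90 degree bend leads to (50,-160), the open leg runs along +x to a 16 mm ball at (190,-160).
- bend (a point): Centre of the bar's level 90 degree bend, (50,-110,140) mm in the stand's frame; the bar's axis runs round it at 50 mm radius. Axes as the stand's. Nothing is under the level bar but the foot and the cart top.
- park (a point): Where the bush's centre is when it hangs on the closed leg touching the stop: (0,-51,133) mm in the stand's frame. The stop is a steel disc 34 mm across fixed on the bar between y = -30 and y = -36 mm. Axes as the stand's.
- bush: Loose thick white plastic tube on the bar, 0.08 to 0.17 kg: outer diameter 52, bore 24, length 30 mm. Origin: its centre; x along its bore. Hanging, its centre is 7 mm below the bar's axis; lifted 7 mm it has 7 mm play all round. Starts on the open leg, centre 75 to 110 mm along the stand's x, between bend and gasket.
- gasket: Thin pale ring, 51 mm across, 6 mm thick, 38 mm hole, hanging loose on the open leg near the free end, 155 to 170 mm along the stand's x. Origin: centre of one face. Not to be moved.
Things that resemble listed ones, but are neither listed nor needed, are in the scene too. What is shaped like the bush but black or yellow is not meant.

How it is judged (in metres and radians):
On the way:
1. the bush has come round the bend onto the closed leg (x of bush in the frame of bar_stand below 0.012 m and y of bush in the frame of bar_stand above -0.12 m).
At the end, for the whole second after the job is handed in: The bush hangs at rest on the closed leg, its centre within 15 mm of where it is when touching the stop disc; the gasket still hangs on the outer part of the open leg (distance between bush and park below 0.015 m and linear speed of bush below 0.03 m/s and x of gasket in the frame of bar_stand above 0.12 m and height (world z) of gasket above 0.1 m).
It fails at once if the bush is forced against the bar or its stop with more than 60 N (contact force between bush and bar_stand above 60 N).
It fails at once if the gasket is shifted by more than 40 mm (distance of gasket from where it was at the start of the episode above 0.04 m).
It also fails if it takes over 35 s, if anything falls off the work surface, if the arm or the gripper's body presses on something with over 40 N, if the wrist force passes 120 N, or if a joint passes its speed limit or range.

## Robot

A 6-joint arm with a two-finger parallel gripper is mounted at the origin on a cart in front of the work surface, level with it; the furniture and walls round the work are solid. World frame = base frame: x ahead of the robot, y to its left, z up, the work surface at z = 0. Lengths are in m, angles in degrees, forces in N, time in s.
With the tool pointing down it reaches from about 0.4 to 0.825 m from the base axis. Payload 7 kg.
Tool frame: the origin (TCP) lies between the finger pads; the fingertips stand 19 mm ahead of it and the grasp point (between the pads) is the TCP; x points along the fingers, y is the direction in which the jaws open and shut, and the axes are right-handed (so a half turn about x gives the same grasp; the last joint's range is limited). The gripper opens to 88 mm and grips with 3 to 60 N. Pads are 19 mm wide; open, the fingers measure 130 mm over their backs; the gripper's body (78 mm by 193 mm) begins 47 mm behind the grasp point.
Start: joints at [-55.571, 20.546, 0.682, 0, -70.136, -16.507], TCP at [0.208, -0.642, 0.246] pointing down, gripper open.
Joint ranges: [-176.03, 176.03], [-82.01, 121.73], [-58.28, 71.71], [-173.87, 95.51], [-174.79, -0.11], [-173.66, 173.66]. Speed limits (degrees/s): [136.94, 136.94, 172.46, 180, 180, 180].

## Interface

Orientations are given as [roll, pitch, yaw] about the fixed x, y, z axes, in that order (R = Rz(yaw) Ry(pitch) Rx(roll)).
In Python, from plant import r gives the robot as it stands.
- The arm moves only by the tool send_rows, never from a script. Its argument "plan" is a list of rows, each a list of 2 entries, a list of its own where there are three numbers: the shift along the tool's x, y, z scaled (see below), then the turn, a rotation vector about the tool's x, y, z scaled (see below). A call has exactly 5 rows; each row is the pose to reach, as a shift and turn from the pose measured when the call began, along the tool's axes at that moment; what a row does not reach only later rows make up. The controller multiplies each number of a shift by 0.15 m and each number of a turn by pi/4 rad. A row lasts 1/10 s, in which the tool goes at most 50 mm and 8.59 degrees, less where a joint would pass 70% of its speed; a pose out of reach is approached as far as the arm can. A call with a number of a shift or a turn outside -1 to 1 is refused whole. A call with a gripper value outside its range is refused whole. "jaw" is the opening, from -1 (shut) to 1 (fully open), so that 0 is half open, set as the call begins (left out, the last holds). The fingers move at their own pace and stop on an object; "force" is the grip in N (left out, the last holds). Time passes only in rows, so rows that repeat a pose let the fingers close, or fill a call up. It gives the time, the measured TCP pose, the force and the opening at its end, in the units of the state.
- r.get_state(): the state, without advancing time (a new reading comes with each control period).
- r.capture(name): name is "side" or "top"; returns a dict with "color" (420x560x3 uint8, red, green, blue), "range_z" (420x560 float32, m along the optical axis (not along the pixel's ray), 0 where there is no reading), "mtx" (3x3 intrinsics, pixels), "pose" (4x4, takes a point from camera to world coordinates). Camera axes: x right, y down, z forward; pixel columns grow to the right and rows downward; lengths in m; the calibration is good to about 2 mm. A picture is of the moment at which its call begins.
- r.close_job(): hands the job in, once; it reports no verdict.
Trained networks look in a picture, given as the dict that the camera call returned (one of the last four; its "shot" number tells which), for a name from the list of things; names that differ only in an ending like _2 or _b are one class to them, and where a whole thing is asked for, a point or a joint stands for the part that bears it (a point fixed in the world has none). Each returns a list of dicts, best first, with "score" (0 to 1); they miss things now and then, are a little off and sometimes report something else, mostly with a low value. They report only what shows in the picture. A call takes as long as a camera call. They do not tell look-alikes from the thing itself.
- r.find_in(picture, target): "uv" ([column, row] in pixels, amid what is visible of it).
- r.trace(picture, target): "mask" (420x560 bool, what is visible of it) and "uv" ([column, row] in pixels, amid what is visible of it).
The state is a dict: "time_s": time; "joints": joint angles; "qd": joint speeds; "joint_torque": joint torques, N m; "tcp_pos": TCP position; "eef_rot": TCP orientation; "contact_force": force on the tool from outside, world axes, zero at the start; "moment": the same for the moment, N m; "gripper_width": finger opening in m.
Only numpy, scipy, OpenCV 4.12 (cv2) and the standard library are available. Lean on these libraries where they do the work, as an engineer would, in place of code of your own. Each camera call takes 0.05 s, during which the arm holds its last target. There are 200 camera calls.

## Working session

There is one attempt and no reset: what is moved stays moved. The work goes in short steps, Python scripts to look and compute and a tool call to move; the robot and the scene stay as the last step left them, time stands still between calls to the robot, and variables do not carry over. Pictures are saved under pics/ and viewed, about 8 in all and at most 12, crops included, and the job is handed in when it is done.

Besides the shell and the picture viewer there is one more tool, called as a command line: name --argument value ..., lists and objects as JSON in quotes. send_rows: Moves the arm, as the interface text tells. Its arguments: {"type":"object","properties":{"plan":{"type":"array"},"jaw":{"type":"number"},"force":{"type":"number"}},"required":["plan"]}

```bash
mkdir -p pics
python3 - <<'E'
from plant import r
import cv2,numpy as np
s=r.get_state();print({k:np.round(v,3).tolist() for k,v in s.items()})
ims=[]
for n in("side","top"):
    p=r.capture(n);np.savez(f"pics/{n}0.npz",**p);ims.append(p["color"]);print(n,np.round(p["mtx"],1).tolist(),np.round(p["pose"],3).tolist())
    for t in("bush","bar_stand","gasket"):print(t,[(np.round(d["uv"]).tolist(),round(d["score"],2)) for d in r.find_in(p,t)])
    cv2.imwrite(f"pics/{n}0.png",cv2.cvtColor(p["color"],cv2.COLOR_RGB2BGR))
E
```

```text
{'time_s': 0.0, 'joints': [-55.57, 20.591, 0.634, -0.019, -70.136, -16.508], 'qd': [-0.079, -0.106, 0.009, -0.054, 0.018, 0.041], 'joint_torque': [-0.001, -58.273, 29.306, 6.997, 0.007, -0.0], 'tcp_pos': [0.208, -0.642, 0.245], 'eef_rot': [95.675, 89.905, 113.59], 'contact_force': [-1.132, 0.27, 0.507], 'moment': [0.032, -0.031, 0.021], 'gripper_width': 0.088}
side [[509.0, 0.0, 278.1], [0.0, 509.0, 211.0], [0.0, 0.0, 1.0]] [[0.929, -0.181, 0.321, 0.274], [-0.368, -0.396, 0.841, -0.697], [-0.025, -0.9, -0.435, 0.477], [0.0, 0.0, 0.0, 1.0]]
bush [([325.0, 324.0], 0.91), ([299.0, 201.0], 0.76), ([279.0, 298.0], 0.72), ([278.0, 210.0], 0.7)]
bar_stand [([223.0, 231.0], 0.66)]
gasket [([346.0, 193.0], 0.49)]
top [[401.9, 0.0, 283.0], [0.0, 401.9, 209.7], [0.0, 0.0, 1.0]] [[-0.02, -0.99, 0.137, 0.427], [-1.0, 0.021, 0.003, 0.012], [-0.006, -0.137, -0.991, 0.971], [0.0, 0.0, 0.0, 1.0]]
bush [([367.0, 215.0], 0.81), ([330.0, 232.0], 0.74), ([203.0, 187.0], 0.65), ([296.0, 196.0], 0.57)]
bar_stand [([243.0, 247.0], 0.57)]
gasket [([290.0, 160.0], 0.57)]
```

View pics/side0.png

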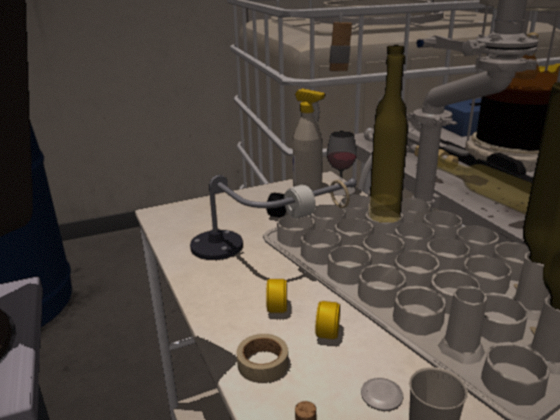

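View pics/top0.png

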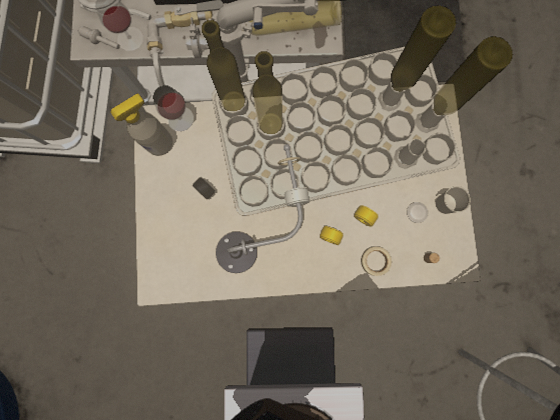

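The white bush on the bar is at side (299,201) and top (296,196). The look-alikes are yellow ones at side (278,297) and (328,320), and a black one at side (278,205). The gasket is at side (346,193) and top (290,160), and the foot at side (217,243) and top (236,252). Next I fit the stand's pose from depth and confirm the bush in a crop.

```bash
cat > h.py <<'E'
import numpy as np,cv2
from scipy.optimize import least_squares
from scipy.spatial import cKDTree
def cloud(p):
    z=p["range_z"];v,u=np.nonzero(z>0);z=z[v,u];K=p["mtx"]
    c=np.c_[(u-K[0,2])/K[0,0]*z,(v-K[1,2])/K[1,1]*z,z]
    return c@p["pose"][:3,:3].T+p["pose"][:3,3],np.c_[u,v],p["color"][v,u]
def proj(p,X):
    T=np.linalg.inv(p["pose"]);c=X@T[:3,:3].T+T[:3,3];q=c@p["mtx"].T;return q[:,:2]/q[:,2:]
a=np.linspace(0,np.pi/2,60)
line=np.r_[np.c_[0*np.arange(90),-np.arange(20,110)],np.c_[50-50*np.cos(a),-110-50*np.sin(a)],np.c_[np.arange(50,190),-160+0*np.arange(50,190)]]/1000
E
python3 - <<'E'
from h import *
P={n:dict(np.load(f"pics/{n}0.npz")) for n in("side","top")}
for n,p in P.items():
    X,uv,c=cloud(p)
    if n=="top": f=(np.hypot(*(uv-[236,252]).T)<18)
    else: f=(np.abs(uv-[217,243])<[26,13]).all(1)
    f&=(np.abs(X[:,2]-.015)<.006)&(c.sum(1)<260);F=X[f];print(n,"foot",f.sum(),F.mean(0).round(4),np.percentile(F,[1,99],0).round(3).tolist())
    x0=F.mean(0)[:2]
    b=(np.hypot(*(X[:,:2]-x0).T)<.27)&(X[:,2]>.115)&(X[:,2]<.152)
    B=X[b];print("bar pts",b.sum(),B.mean(0).round(3))
    best=None
    for y0 in range(-180,180,30):
        def res(q):
            R=np.array([[np.cos(q[2]),-np.sin(q[2])],[np.sin(q[2]),np.cos(q[2])]])
            L=line@R.T+q[:2];d=cKDTree(B[:,:2]).query(L)[0];return np.r_[np.minimum(d,.03)*3,(q[:2]-x0)*20]
        s=least_squares(res,[*x0,np.radians(y0)],diff_step=1e-3,loss="soft_l1",f_scale=.01)
        if best is None or s.cost<best.cost:best=s
    q=best.x;print("pose",q[:2].round(4),np.degrees(q[2]).round(2),best.cost)
    R=np.array([[np.cos(q[2]),-np.sin(q[2])],[np.sin(q[2]),np.cos(q[2])]])
    # cloud in stand frame
    S=np.c_[(X[:,:2]-q[:2])@R,X[:,2]]
    w=(np.abs(S[:,1]+.16)<.04)&(S[:,2]>.08)&(S[:,2]<.2)&(S[:,0]>.05)&(S[:,0]<.195)
    h,e=np.histogram(S[w,0],np.arange(.05,.2,.005));print("open leg hist",list(zip((e*1000).astype(int).tolist(),h.tolist(),[round(float(S[w&(S[:,0]>=k)&(S[:,0]<k+.005),2].max(initial=0)),3) for k in e])))
    L=np.c_[line@R.T+q[:2],np.full(len(line),.14)]
    im=cv2.cvtColor(p["color"],cv2.COLOR_RGB2BGR);c0=(150,130) if n=="side" else (190,120)
    im=cv2.resize(im[c0[1]:c0[1]+150,c0[0]:c0[0]+225],None,fx=3,fy=3,interpolation=cv2.INTER_CUBIC)
    for u in proj(p,L)[::6]:cv2.circle(im,tuple(int(k) for k in (u-c0)*3+1),1,(0,0,255),-1)
    cv2.imwrite(f"pics/c_{n}.png",im)
a,b=[cv2.imread(f"pics/c_{n}.png") for n in("side","top")]
cv2.imwrite("pics/c.png",cv2.resize(np.vstack([a,b]),None,fx=.66,fy=.66,interpolation=cv2.INTER_AREA))
E
```

```text
side foot 915 [0.4606 0.1173 0.013 ] [[0.417, 0.08, 0.009], [0.508, 0.171, 0.019]]
bar pts 1683 [0.554 0.002 0.138]
pose [0.461  0.1177] 12.92 0.006413894169119222
open leg hist [(50, 16, 0.145), (55, 17, 0.145), (60, 234, 0.156), (65, 176, 0.158), (69, 101, 0.159), (74, 97, 0.159), (79, 80, 0.159), (84, 76, 0.159), (89, 35, 0.158), (94, 0, 0.0), (99, 4, 0.146), (104, 15, 0.145), (109, 17, 0.145), (114, 15, 0.145), (119, 18, 0.145), (124, 14, 0.145), (129, 15, 0.145), (134, 14, 0.145), (139, 16, 0.146), (144, 14, 0.145), (149, 17, 0.148), (154, 171, 0.151), (159, 53, 0.148), (164, 4, 0.144), (169, 15, 0.146), (174, 15, 0.145), (179, 29, 0.148), (184, 19, 0.147), (189, 4, 0.146), (194, 0, 0.0)]
top foot 55 [0.4695 0.1228 0.0148] [[0.446, 0.092, 0.01], [0.493, 0.15, 0.02]]
bar pts 949 [0.547 0.016 0.143]
pose [0.4652 0.123 ] 10.76 0.006279734773461997
open leg hist [(50, 14, 0.147), (55, 10, 0.146), (60, 78, 0.157), (65, 65, 0.16), (69, 59, 0.161), (74, 57, 0.16), (79, 59, 0.16), (84, 50, 0.161), (89, 23, 0.159), (94, 12, 0.147), (99, 11, 0.145), (104, 11, 0.145), (109, 11, 0.146), (114, 12, 0.147), (119, 10, 0.146), (124, 12, 0.147), (129, 11, 0.145), (134, 11, 0.147), (139, 10, 0.146), (144, 11, 0.145), (149, 20, 0.15), (154, 85, 0.151), (159, 14, 0.146), (164, 10, 0.145), (169, 12, 0.146), (174, 12, 0.148), (179, 21, 0.149), (184, 11, 0.149), (189, 1, 0.142), (194, 0, 0.0)]
```

View pics/c.png

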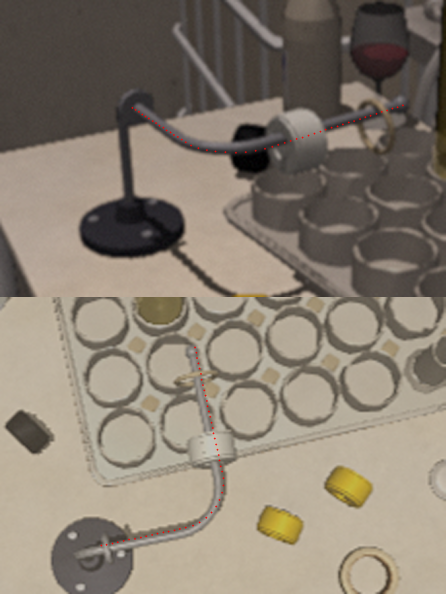

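The crop confirms it: the white bush is on the open leg and the gasket is beyond it. The centreline overlay follows the bar to within a few mm. Next I refine the fit with a tube model and work out the approach.

```bash
cat >> h.py <<'E'
from scipy.spatial.transform import Rotation as Ro
import json,os
def RR(y):return np.array([[np.cos(y),-np.sin(y)],[np.sin(y),np.cos(y)]])
Q=json.load(open("q.json")) if os.path.exists("q.json") else None
def w(xy): return RR(Q[2])@np.array(xy)/1000+Q[:2]      # stand mm -> world
def st(xy): return RR(Q[2]).T@(np.array(xy[:2])-Q[:2])*1000
def toolR(yaw): # jaw dir (tool y) at stand yaw deg, pointing down
    a=np.radians(yaw)+Q[2];y=np.array([np.cos(a),np.sin(a),0]);x=np.array([0,0,-1.]);return np.c_[x,y,np.cross(x,y)]
def meas(s): return np.array(s["tcp_pos"]),Ro.from_euler("xyz",s["eef_rot"],degrees=True).as_matrix()
def cmd(p,R,p1,R1): return np.round(R.T@(p1-p)/.15,3).tolist(),np.round(Ro.from_matrix(R.T@R1).as_rotvec()/(np.pi/4),3).tolist()
E
python3 - <<'E'
from h import *
C=[cloud(dict(np.load(f"pics/{n}0.npz")))[0] for n in("side","top")]
def sel(q):
    out=[]
    for X in C:
        S=np.c_[(X[:,:2]-q[:2])@RR(q[2]),X[:,2]]
        d,i=cKDTree(line).query(S[:,:2]);L=line[i]
        m=(d<.012)&(abs(S[:,2]-.14)<.012)&~((L[:,0]>.052)&(L[:,0]<.1))&~((L[:,0]>.145)&(L[:,0]<.172))&(L[:,0]<.175)&(L[:,1]<-.045)
        out.append(X[m])
    return out
def fit(Bs,q0):
    def res(q):
        o=[]
        for k,B in enumerate(Bs):
            d=cKDTree(line).query((B[:,:2]-q[:2])@RR(q[2]))[0]
            o.append(np.hypot(d,B[:,2]-.14-q[3+k])-.005)
        return np.r_[np.concatenate(o),(q[3:])*3]
    return least_squares(res,q0,loss="soft_l1",f_scale=.001,diff_step=1e-4,x_scale=[.01,.01,.05]+[.01]*(len(q0)-3))
q=np.array([.463,.120,np.radians(11.8),0,0])
for _ in range(3):
    B=sel(q);s=fit(B,q);q=s.x
print("joint",q.round(4),np.degrees(q[2]).round(2),[len(b) for b in B],np.sqrt(np.mean(s.fun**2)))
for b in B:
    z=fit([b],q[:4]).x;print("single",z.round(4),np.degrees(z[2]).round(2))
json.dump(q[:3].tolist(),open("q.json","w"))
for X in C:
    S=np.c_[(X[:,:2]-q[:2])@RR(q[2])*1000,X[:,2]*1000]
    m=(abs(S[:,1]+160)<30)&(S[:,2]>149)&(S[:,2]<170)&(S[:,0]>45)&(S[:,0]<130)
    g=(abs(S[:,1]+160)<30)&(S[:,2]>110)&(S[:,2]<170)&(S[:,0]>135)&(S[:,0]<178)&(abs(S[:,1]+160)>10)
    print("bush",m.sum(),np.percentile(S[m],[2,50,98],0).round(1).tolist(),"gasket",np.percentile(S[g,0],[5,50,95]).round(1))
    t=(S[:,2]>185)&(S[:,0]>-120)&(S[:,0]<140)&(S[:,1]>-290)&(S[:,1]<60);print("tall near",t.sum(),np.percentile(S[t],[0,50,100],0).round().tolist() if t.any() else "")
E
python3 - <<'E'
from plant import r
from h import *
p,R=meas(r.get_state());print(p.round(3),R.round(2).tolist())
b=np.r_[w([77,-160]),.27];print("bush",b.round(3),"park",w([0,-51]).round(3))
for yaw in(90,-90):print(yaw,cmd(p,R,b,toolR(yaw)))
E
```

```text
joint [ 4.625e-01  1.292e-01  1.736e-01 -5.000e-04 -3.000e-04] 9.95 [557, 454] 0.0011602291571176696
single [ 4.634e-01  1.296e-01  1.730e-01 -3.000e-04] 9.91
single [ 4.609e-01  1.286e-01  1.736e-01 -4.000e-04] 9.95
bush 235 [[67.7, -179.3, 149.3], [79.1, -169.0, 154.6], [97.2, -148.6, 158.6]] gasket [161.2 163.4 166.8]
tall near 0 
bush 263 [[66.0, -178.7, 149.6], [80.3, -159.8, 155.4], [95.0, -141.2, 160.1]] gasket [158.5 160.5 163.5]
tall near 0 
[ 0.208 -0.642  0.245] [[-0.0, -0.31, 0.95], [0.0, 0.95, 0.31], [-1.0, 0.0, -0.0]]
bush [ 0.566 -0.015  0.27 ] park [0.471 0.079]
90 ([-0.163, 3.243, 3.559], [0.177, -0.0, -0.0])
-90 ([-0.163, 3.243, 3.559], [-3.823, 0.0, -0.0])
```

send_rows --plan '[[[-0.17,0.2,0.2],[0.1,0,0]],[[-0.17,0.4,0.4],[0.18,0,0]],[[-0.17,0.6,0.6],[0.18,0,0]],[[-0.17,0.8,0.85],[0.18,0,0]],[[-0.17,0.9,0.98],[0.18,0,0]]]' --jaw 1 --force 15

```text
time_s: 0.9
tcp_pos: [0.307, -0.4661, 0.2715]
eef_rot: [-13.1, 89.9, -3.2]
contact_force: [-0.3, -0.8, 0.5]
gripper_width: 0.0876
```

```bash
cat > go.py <<'E'
import sys
from plant import r
from h import *
# args: stand x y (mm), z (m), yaw
x,y,z,yaw=map(float,sys.argv[1:5]);s=r.get_state();p,R=meas(s)
print("t",round(s["time_s"],2),"tcp",p.round(4),"stand",st(p).round(1),"yaw",round(float(np.degrees(np.arctan2(R[1,1],R[0,1])-Q[2])),1),"tilt",round(float(np.degrees(np.arccos(-R[2,0]))),2),"j",np.round(s["joints"],1).tolist(),"F",np.round(s["contact_force"],1).tolist(),"w",round(s["gripper_width"],4))
print(cmd(p,R,np.r_[w([x,y]),z],toolR(yaw)))
E
python3 go.py 81 -160 .24 90;python3 go.py 81 -160 .24 -90|tail -1
```

```text
t 0.9 tcp [ 0.307  -0.4661  0.2715] stand [-255.9 -559.5] yaw 89.9 tilt 0.06 j [-36.5, 8.6, -12.0, -0.0, -69.4, -43.6] F [-0.3, -0.8, 0.5] w 0.0876
([0.212, 2.665, 2.243], [-0.001, 0.001, 0.0])
([0.212, 2.665, 2.243], [3.999, 0.0, -0.002])
```

send_rows --plan '[[[0,0.14,0.12],[-0.19,0,0]],[[0,0.28,0.24],[-0.38,0,0]],[[0,0.42,0.36],[-0.57,0,0]],[[0,0.56,0.48],[-0.76,0,0]],[[0,0.7,0.6],[-0.95,0,0]]]'

```text
time_s: 1.4
tcp_pos: [0.3781, -0.3461, 0.2718]
eef_rot: [-62.7, 89.9, -9.7]
contact_force: [0.5, 0.8, -0.3]
gripper_width: 0.0877
```

```bash
python3 go.py 81 -160 .25 -90
```

```text
t 1.4 tcp [ 0.3781 -0.3461  0.2718] stand [-165.2 -453.6] yaw 133.0 tilt 0.09 j [-20.5, 4.1, -17.2, -0.0, -68.7, -16.5] F [0.5, 0.8, -0.3] w 0.0877
([0.147, 0.31, 2.536], [-3.043, -0.002, 0.002])
```

send_rows --plan '[[[0,0.02,0.18],[-0.19,0,0]],[[0,0.05,0.36],[-0.38,0,0]],[[0,0.07,0.54],[-0.57,0,0]],[[0,0.1,0.72],[-0.76,0,0]],[[0,0.12,0.9],[-0.95,0,0]]]'

```text
time_s: 1.9
tcp_pos: [0.4454, -0.2264, 0.2722]
eef_rot: [-103.0, 89.9, -7.0]
contact_force: [-0.2, -0.4, 0.2]
gripper_width: 0.0878
```

```bash
python3 go.py 81 -160 .25 -90
```

```text
t 1.9 tcp [ 0.4454 -0.2264  0.2722] stand [ -78.3 -347.3] yaw -184.0 tilt 0.13 j [-4.4, 2.7, -18.6, 0.0, -68.6, 10.3] F [-0.2, -0.4, 0.2] w 0.0878
([0.149, -0.973, 1.319], [-2.088, -0.003, 0.002])
```

send_rows --plan '[[[0,-0.12,0.16],[-0.19,0,0]],[[0,-0.24,0.32],[-0.38,0,0]],[[0,-0.36,0.48],[-0.57,0,0]],[[0,-0.48,0.64],[-0.76,0,0]],[[0,-0.6,0.8],[-0.95,0,0]]]'

```text
time_s: 2.4
tcp_pos: [0.5229, -0.0965, 0.2726]
eef_rot: [-142.1, 89.8, -3.2]
contact_force: [1.0, 0.1, 0.0]
gripper_width: 0.0875
```

```bash
python3 go.py 81 -160 .25 -90
```

```text
t 2.4 tcp [ 0.5229 -0.0965  0.2726] stand [  20.5 -232.8] yaw -141.0 tilt 0.16 j [10.7, 5.9, -15.0, 0.0, -68.9, 38.2] F [1.0, 0.1, 0.0] w 0.0875
([0.151, -0.619, 0.123], [-1.133, -0.004, 0.001])
```

send_rows --plan '[[[0,-0.2,0.04],[-0.19,0,0]],[[0,-0.4,0.08],[-0.38,0,0]],[[0,-0.62,0.12],[-0.57,0,0]],[[0,-0.62,0.12],[-0.76,0,0]],[[0,-0.62,0.12],[-0.95,0,0]]]'

```text
time_s: 2.9
tcp_pos: [0.5707, -0.0135, 0.2723]
eef_rot: [171.2, 89.9, -6.8]
contact_force: [0.1, -0.9, 0.2]
gripper_width: 0.0873
```

```bash
python3 go.py 81 -160 .19 -90
```

```text
t 2.9 tcp [ 0.5707 -0.0135  0.2723] stand [  81.9 -159.2] yaw -97.9 tilt 0.13 j [18.3, 9.7, -10.5, 0.1, -69.6, 73.7] F [0.1, -0.9, 0.2] w 0.0873
([0.549, 0.006, 0.007], [-0.177, -0.003, -0.001])
```

send_rows --plan '[[[0.1,0,0],[-0.17,0,0]],[[0.25,0,0],[-0.177,0,0]],[[0.4,0,0],[-0.177,0,0]],[[0.52,0.006,0.006],[-0.177,0,0]],[[0.55,0.006,0.006],[-0.177,0,0]]]'

```text
time_s: 3.4
tcp_pos: [0.5688, -0.0147, 0.1878]
eef_rot: [26.4, 89.9, -143.6]
contact_force: [-1.0, -0.4, -0.4]
gripper_width: 0.0878
```

```bash
python3 go.py 81 -160 .135 -90
python3 - <<'E'
from plant import r
from h import *
ims=[]
for n,c in(("side",(190,80)),("top",(190,120))):
    p=r.capture(n);im=cv2.cvtColor(p["color"],cv2.COLOR_RGB2BGR)
    L=np.array([np.r_[w(1000*l),.14] for l in line[::8]])
    im=cv2.resize(im[c[1]:c[1]+150,c[0]:c[0]+200],None,fx=2,fy=2,interpolation=cv2.INTER_CUBIC)
    for u in proj(p,L):cv2.circle(im,tuple(int(k) for k in (u-c)*2+1),1,(0,0,255),-1)
    ims.append(im)
cv2.imwrite("pics/d.png",np.hstack(ims))
E
```

```text
t 3.4 tcp [ 0.5688 -0.0147  0.1878] stand [  79.8 -160.1] yaw -90.0 tilt 0.08 j [18.2, 13.3, -17.6, 0.0, -59.2, 81.7] F [-1.0, -0.4, -0.4] w 0.0878
([0.352, -0.001, -0.008], [-0.0, 0.002, -0.001])
```

View pics/d.png

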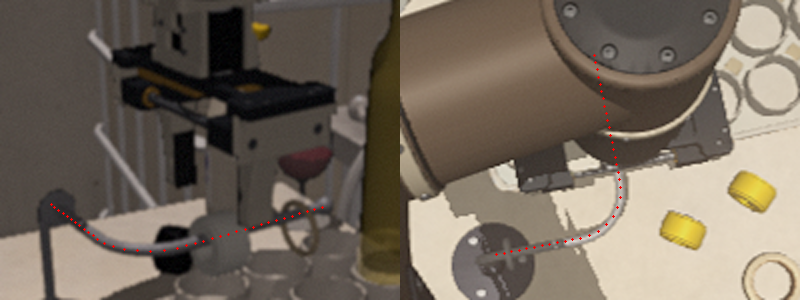

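The fitted centreline lies on the bar in both views, and the jaws sit over the white bush (side crop about (218,240)). I lower them over it.

send_rows --plan '[[[0.07,0,0],[0,0,0]],[[0.16,0,0],[0,0,0]],[[0.25,0,0],[0,0,0]],[[0.33,0,0],[0,0,0]],[[0.36,0,0],[0,0,0]]]'

```text
time_s: 4.0
tcp_pos: [0.569, -0.0148, 0.1336]
eef_rot: [34.6, 89.9, -135.5]
contact_force: [-0.6, -1.1, 0.4]
gripper_width: 0.0879
```

send_rows --plan '[[[0,0,0],[0,0,0]],[[0,0,0],[0,0,0]],[[0,0,0],[0,0,0]],[[0,0,0],[0,0,0]],[[0,0,0],[0,0,0]]]' --jaw 0 --force 12

```text
time_s: 4.5
tcp_pos: [0.5692, -0.0147, 0.134]
eef_rot: [50.7, 89.9, -119.3]
contact_force: [-0.5, 0.7, 0.1]
gripper_width: 0.053
```

```bash
python3 go.py 81 -160 .140 -90
```

```text
t 4.5 tcp [ 0.5692 -0.0147  0.134 ] stand [  80.3 -160.2] yaw -90.0 tilt 0.07 j [18.2, 16.3, -21.3, 0.1, -52.4, 81.7] F [-0.5, 0.7, 0.1] w 0.053
([-0.04, -0.001, -0.005], [0.0, 0.001, -0.001])
```

send_rows --plan '[[[0,0,0],[0,0,0]],[[0,0,0],[0,0,0]],[[-0.015,0,0],[0,0,0]],[[-0.03,0,0],[0,0,0]],[[-0.045,0,0],[0,0,0]]]' --jaw -0.5 --force 15

```text
time_s: 5.0
tcp_pos: [0.5693, -0.0147, 0.1411]
eef_rot: [56.0, 89.9, -114.0]
contact_force: [-0.5, -0.4, -0.5]
gripper_width: 0.0523
```

```bash
python3 go.py 50 -159 .140 -90
```

```text
t 5.0 tcp [ 0.5693 -0.0147  0.1411] stand [  80.3 -160.2] yaw -90.0 tilt 0.07 j [18.2, 15.9, -20.9, 0.1, -53.3, 81.7] F [-0.5, -0.4, -0.5] w 0.0523
([0.007, -0.008, 0.202], [0.0, 0.001, -0.001])
```

```bash
cat > path.py <<'E'
import sys
from plant import r
from h import *
def path(s):
    if s<30: f=min(1,max(0,(s-10)/20)); return (80-s,-160+f,-90)
    s-=30
    if s<78.54: a=s/50;return (50-49*np.sin(a),-110-49*np.cos(a),-90-np.degrees(a))
    s-=78.54; f=max(0,1-s/20); return (f,-110+s,-180)
s=r.get_state();p,R=meas(s);x=st(p)
print("t",round(s["time_s"],2),"stand",x.round(1),"z",round(p[2],4),"yaw",round(float(np.degrees(np.arctan2(R[1,1],R[0,1])-Q[2])),1),"j6",round(s["joints"][5],1),"F",np.round(s["contact_force"],1).tolist(),"w",round(s["gripper_width"],4))
for k in map(float,sys.argv[1:]):
    a,b,c=path(k);print(k,np.round((a,b,c),1).tolist(),cmd(p,R,np.r_[w([a,b]),.1405],toolR(c)))
E
python3 path.py 6 12 18 24 30
```

```text
t 5.0 stand [  80.3 -160.2] z 0.1411 yaw -90.0 j6 81.7 F [-0.5, -0.4, -0.5] w 0.0523
6.0 [74.0, -160.0, -90.0] ([0.004, -0.001, 0.042], [0.0, 0.001, -0.001])
12.0 [68.0, -159.9, -90.0] ([0.004, -0.002, 0.082], [0.0, 0.001, -0.001])
18.0 [62.0, -159.6, -90.0] ([0.004, -0.004, 0.122], [0.0, 0.001, -0.001])
24.0 [56.0, -159.3, -90.0] ([0.004, -0.006, 0.162], [0.0, 0.001, -0.001])
30.0 [50.0, -159.0, -90.0] ([0.004, -0.008, 0.202], [0.0, 0.001, -0.001])
```

send_rows --plan '[[[0.004,0,0.04],[0,0,0]],[[0.004,-0.002,0.08],[0,0,0]],[[0.004,-0.004,0.12],[0,0,0]],[[0.004,-0.006,0.16],[0,0,0]],[[0.004,-0.008,0.2],[0,0,0]]]'

```text
time_s: 5.5
tcp_pos: [0.5388, -0.0188, 0.1405]
eef_rot: [52.6, 89.9, -117.5]
contact_force: [0.3, -0.1, -1.3]
gripper_width: 0.0524
```

```bash
python3 path.py 34 38 43 48 53
```

```text
t 5.5 stand [  49.6 -159. ] z 0.1405 yaw -90.0 j6 81.0 F [0.3, -0.1, -1.3] w 0.0524
34.0 [46.1, -158.8, -94.6] ([-0.0, -0.001, 0.023], [0.102, 0.001, -0.001])
38.0 [42.2, -158.4, -99.2] ([-0.0, -0.004, 0.049], [0.204, 0.001, -0.001])
43.0 [37.4, -157.4, -104.9] ([-0.0, -0.011, 0.081], [0.331, 0.001, -0.001])
48.0 [32.7, -155.9, -110.6] ([-0.0, -0.021, 0.112], [0.459, 0.001, -0.001])
53.0 [28.2, -153.9, -116.4] ([-0.0, -0.034, 0.142], [0.586, 0.001, -0.001])
```

send_rows --plan '[[[0,-0.001,0.023],[0.1,0,0]],[[0,-0.004,0.049],[0.2,0,0]],[[0,-0.011,0.081],[0.33,0,0]],[[0,-0.021,0.112],[0.46,0,0]],[[0,-0.034,0.142],[0.585,0,0]]]'

```text
time_s: 6.0
tcp_pos: [0.5164, -0.0175, 0.1405]
eef_rot: [82.9, 89.9, -113.7]
contact_force: [0.2, 0.3, -0.6]
gripper_width: 0.0525
```

```bash
python3 path.py 58 63 68 73 78
```

```text
t 6.0 stand [  27.8 -153.9] z 0.1405 yaw -116.6 j6 53.5 F [0.2, 0.3, -0.6] w 0.0525
58.0 [24.0, -151.5, -122.1] ([0.0, -0.003, 0.03], [0.123, 0.0, -0.001])
63.0 [20.0, -148.7, -127.8] ([0.0, -0.007, 0.062], [0.25, 0.0, -0.001])
68.0 [16.2, -145.5, -133.5] ([0.0, -0.015, 0.094], [0.377, -0.0, -0.001])
73.0 [12.9, -142.0, -139.3] ([0.0, -0.026, 0.124], [0.505, -0.0, -0.001])
78.0 [9.9, -138.1, -145.0] ([0.0, -0.041, 0.154], [0.632, -0.0, -0.001])
```

send_rows --plan '[[[0,-0.003,0.03],[0.12,0,0]],[[0,-0.007,0.062],[0.25,0,0]],[[0,-0.015,0.094],[0.375,0,0]],[[0,-0.026,0.124],[0.505,0,0]],[[0,-0.041,0.154],[0.63,0,0]]]'

```text
time_s: 6.5
tcp_pos: [0.4955, -0.005, 0.1406]
eef_rot: [117.2, 89.9, -108.0]
contact_force: [0.8, -0.3, -0.9]
gripper_width: 0.052
```

```bash
python3 path.py 83 88 93 98 103
```

```text
t 6.5 stand [   9.3 -137.9] z 0.1406 yaw -145.2 j6 22.5 F [0.8, -0.3, -0.9] w 0.052
83.0 [7.3, -134.0, -150.7] ([0.001, -0.004, 0.03], [0.124, -0.001, -0.001])
88.0 [5.1, -129.6, -156.5] ([0.001, -0.008, 0.062], [0.251, -0.001, -0.001])
93.0 [3.3, -125.0, -162.2] ([0.001, -0.016, 0.094], [0.379, -0.001, -0.001])
98.0 [2.1, -120.3, -167.9] ([0.001, -0.028, 0.124], [0.506, -0.001, -0.001])
103.0 [1.3, -115.4, -173.7] ([0.001, -0.042, 0.154], [0.633, -0.001, -0.001])
```

send_rows --plan '[[[0.001,-0.004,0.03],[0.125,0,0]],[[0.001,-0.008,0.062],[0.25,0,0]],[[0.001,-0.016,0.094],[0.38,0,0]],[[0.001,-0.028,0.124],[0.505,0,0]],[[0.001,-0.042,0.154],[0.635,0,0]]]'

```text
time_s: 7.0
tcp_pos: [0.4833, 0.0159, 0.1405]
eef_rot: [155.5, 90.0, -98.5]
contact_force: [-0.1, 0.2, -1.3]
gripper_width: 0.0525
```

```bash
python3 path.py 109 115 121 127 133
```

```text
t 7.0 stand [   0.9 -115.2] z 0.1405 yaw -174.0 j6 -9.3 F [-0.1, 0.2, -1.3] w 0.0525
109.0 [1.0, -109.5, -180.0] ([0.0, -0.005, 0.037], [0.134, -0.001, -0.0])
115.0 [0.7, -103.5, -180.0] ([0.0, -0.007, 0.077], [0.134, -0.001, -0.0])
121.0 [0.4, -97.5, -180.0] ([0.0, -0.009, 0.117], [0.134, -0.001, -0.0])
127.0 [0.1, -91.5, -180.0] ([0.0, -0.011, 0.157], [0.134, -0.001, -0.0])
133.0 [0.0, -85.5, -180.0] ([0.0, -0.015, 0.197], [0.134, -0.001, -0.0])
```

send_rows --plan '[[[0,-0.005,0.037],[0.125,0,0]],[[0,-0.007,0.077],[0.134,0,0]],[[0,-0.009,0.117],[0.134,0,0]],[[0,-0.011,0.157],[0.134,0,0]],[[0,-0.015,0.197],[0.134,0,0]]]'

```text
time_s: 7.5
tcp_pos: [0.4772, 0.0454, 0.1405]
eef_rot: [165.4, 90.0, -94.5]
contact_force: [1.0, -0.4, 0.1]
gripper_width: 0.0525
```

```bash
python3 path.py 139 145 151 156 160
python3 - <<'E'
from plant import r
from h import *
ims=[]
for n,c in(("side",(150,80)),("top",(190,120))):
    p=r.capture(n);im=cv2.cvtColor(p["color"],cv2.COLOR_RGB2BGR)
    ims.append(cv2.resize(im[c[1]:c[1]+150,c[0]:c[0]+200],None,fx=2,fy=2,interpolation=cv2.INTER_CUBIC))
cv2.imwrite("pics/e.png",np.hstack(ims))
E
```

```text
t 7.5 stand [ -0.1 -85.1] z 0.1405 yaw -179.9 j6 -19.0 F [1.0, -0.4, 0.1] w 0.0525
139.0 [0.0, -79.5, -180.0] ([0.0, -0.0, 0.037], [0.002, -0.001, -0.0])
145.0 [0.0, -73.5, -180.0] ([0.0, -0.0, 0.077], [0.002, -0.001, -0.0])
151.0 [0.0, -67.5, -180.0] ([0.0, -0.001, 0.117], [0.002, -0.001, -0.0])
156.0 [0.0, -62.5, -180.0] ([0.0, -0.001, 0.151], [0.002, -0.001, -0.0])
160.0 [0.0, -58.5, -180.0] ([0.0, -0.001, 0.177], [0.002, -0.001, -0.0])
```

View pics/e.png

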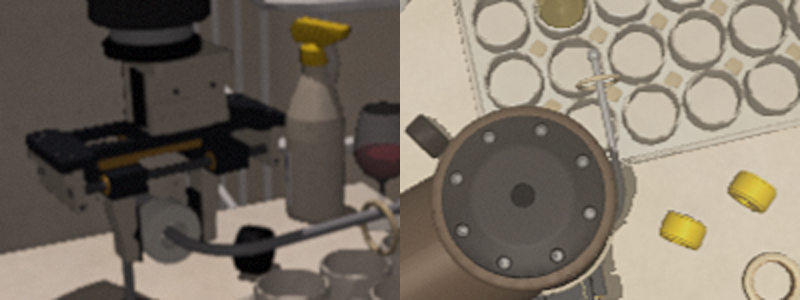

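The bush is held in the jaws on the closed leg (side crop (170,232)). The gasket still hangs at side crop (378,225). I go on towards the stop.

send_rows --plan '[[[0,0,0.037],[0,0,0]],[[0,0,0.077],[0,0,0]],[[0,0,0.117],[0,0,0]],[[0,0,0.15],[0,0,0]],[[0,0,0.175],[0,0,0]]]'

```text
time_s: 8.1
tcp_pos: [0.4726, 0.0719, 0.1405]
eef_rot: [175.9, 90.0, -84.1]
contact_force: [0.4, 0.3, -0.9]
gripper_width: 0.0523
```

send_rows --plan '[[[0.008,0,0.006],[0,0,0]],[[0.016,0,0.012],[0,0,0]],[[0.024,0,0.018],[0,0,0]],[[0.03,0,0.022],[0,0,0]],[[0.036,0,0.026],[0,0,0]]]'

```text
time_s: 8.6
tcp_pos: [0.4719, 0.0757, 0.135]
eef_rot: [170.4, 90.0, -89.6]
contact_force: [-0.4, 0.4, -0.4]
gripper_width: 0.0523
```

```bash
python3 go.py 0 -51 .134 -180
```

```text
t 8.6 tcp [0.4719 0.0757 0.135 ] stand [  0.1 -54.3] yaw -179.9 tilt 0.05 j [32.8, 8.1, -32.3, 0.1, -49.6, -22.8] F [-0.4, 0.4, -0.4] w 0.0523
([0.007, 0.0, 0.022], [0.002, -0.001, -0.0])
```

Now a gentle feel for the stop, 1 mm per row, at a lower grip force.

send_rows --plan '[[[0,0,0.005],[0,0,0]],[[0,0,0.01],[0,0,0]],[[0,0,0.014],[0,0,0]],[[0,0,0.018],[0,0,0]],[[0,0,0.022],[0,0,0]]]' --force 6

```text
time_s: 9.1
tcp_pos: [0.4714, 0.079, 0.1351]
eef_rot: [172.9, 90.0, -87.0]
contact_force: [-0.3, -0.5, -0.6]
gripper_width: 0.0524
```

```bash
python3 go.py 0 -49 .134 -180
```

```text
t 9.1 tcp [0.4714 0.079  0.1351] stand [  0.1 -51. ] yaw -179.9 tilt 0.04 j [33.2, 8.1, -32.3, 0.1, -49.6, -23.2] F [-0.3, -0.5, -0.6] w 0.0524
([0.007, 0.0, 0.013], [0.002, -0.001, -0.0])
```

send_rows --plan '[[[0,0,0.004],[0,0,0]],[[0,0,0.007],[0,0,0]],[[0,0,0.01],[0,0,0]],[[0,0,0.013],[0,0,0]],[[0,0,0.016],[0,0,0]]]'

```text
time_s: 9.6
tcp_pos: [0.471, 0.0813, 0.1351]
eef_rot: [171.9, 89.9, -88.0]
contact_force: [1.5, -3.3, -1.4]
gripper_width: 0.0529
```

```bash
python3 go.py 0 -47 .134 -180
```

```text
t 9.6 tcp [0.471  0.0813 0.1351] stand [  0.1 -48.7] yaw -179.9 tilt 0.05 j [33.5, 8.1, -32.3, 0.1, -49.6, -23.5] F [1.5, -3.3, -1.4] w 0.0529
([0.007, 0.0, 0.011], [0.002, -0.001, -0.0])
```

A light contact of about 3.5 N shows the bush is against the stop, so I release it.

send_rows --plan '[[[0.004,0,-0.002],[0,0,0]],[[0.004,0,-0.002],[0,0,0]],[[0.004,0,-0.002],[0,0,0]],[[0.004,0,-0.002],[0,0,0]],[[0.004,0,-0.002],[0,0,0]]]' --jaw 0.8

```text
time_s: 10.1
tcp_pos: [0.471, 0.081, 0.1345]
eef_rot: [174.5, 89.9, -85.5]
contact_force: [-0.2, 0.1, 0.5]
gripper_width: 0.0784
```

send_rows --plan '[[[0,0,0],[0,0,0]],[[-0.06,0,0],[0,0,0]],[[-0.15,0,0],[0,0,0]],[[-0.26,0,0],[0,0,0]],[[-0.4,0,0],[0,0,0]]]'

```text
time_s: 10.6
tcp_pos: [0.4707, 0.0809, 0.1953]
eef_rot: [145.1, 89.9, -114.8]
contact_force: [0.2, 0.3, 0.5]
gripper_width: 0.0789
```

send_rows --plan '[[[-0.2,0,-0.2],[0,0,0]],[[-0.4,0,-0.4],[0,0,0]],[[-0.6,0,-0.6],[0,0,0]],[[-0.6,0,-0.9],[0,0,0]],[[-0.6,0,-1],[0,0,0]]]'

```text
time_s: 11.1
tcp_pos: [0.4975, -0.0692, 0.2874]
eef_rot: [-129.9, 89.9, -30.0]
contact_force: [0.3, 0.1, -0.7]
gripper_width: 0.0792
```

```bash
python3 go.py 0 -51 .134 -180|head -1
python3 - <<'E'
from plant import r
from h import *
ims=[]
for n,c in(("side",(170,100)),("top",(190,120))):
    p=r.capture(n);im=cv2.cvtColor(p["color"],cv2.COLOR_RGB2BGR)
    X,uv,_=cloud(p);S=np.c_[(X[:,:2]-Q[:2])@RR(Q[2])*1000,X[:,2]*1000]
    m=(abs(S[:,0])<30)&(S[:,1]>-100)&(S[:,1]<-37)&(S[:,2]>100)&(S[:,2]<170)&((abs(S[:,0])>10)|(S[:,2]>149))
    g=(abs(S[:,1]+160)<30)&(abs(S[:,1]+160)>10)&(S[:,2]>105)&(S[:,2]<170)&(S[:,0]>110)&(S[:,0]<185)
    print(n,"bush",m.sum(),np.percentile(S[m],[3,50,97],0).round(1).tolist() if m.any() else "","gasket",np.percentile(S[g,0],[5,50,95]).round(1) if g.any() else "")
    ims.append(cv2.resize(im[c[1]:c[1]+150,c[0]:c[0]+200],None,fx=2,fy=2,interpolation=cv2.INTER_CUBIC))
cv2.imwrite("pics/f.png",np.hstack(ims))
E
```

```text
t 11.1 tcp [ 0.4975 -0.0692  0.2874] stand [ 2.000e-01 -2.015e+02] yaw -180.0 tilt 0.14 j [14.6, 2.5, -16.9, 0.1, -70.5, -4.7] F [0.3, 0.1, -0.7] w 0.0792
side bush 545 [[-24.6, -68.1, 116.3], [-11.7, -63.9, 144.6], [21.0, -42.6, 158.1]] gasket [161.2 163.4 166.6]
top bush 0  gasket
```

View pics/f.png

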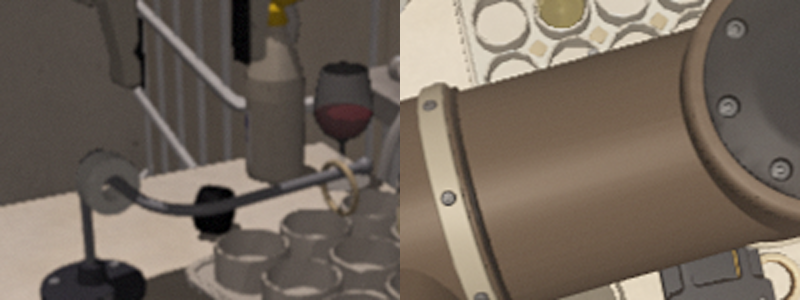

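The bush hangs against the stop (side crop (108,182)). Its front face is at y of about -67 mm, which puts its centre near -52 mm, and its top is at 158 mm. The gasket is unmoved at 163.4 mm. I hand the job in.

```bash
python3 -c "
from plant import r
print(r.close_job())"
```

```text
the job is handed in; nothing more can be done
None
```

I gripped the white bush on the open leg, lifted it 7 mm so it sat centred on the bar, and took it round the bend. I then slid it along the closed leg until it touched the stop disc with about 3.5 N, let go and backed away. The job was handed in at about 11 s of the 35 s allowed. It gave no verdict.

- **Bush:** in the last side picture it hangs at the stop, its centre about 1–2 mm from park along the bar. Its top is at about 158 mm, as it should be when hanging.
- **Gasket:** it reads 163.4 mm along the open leg in the side view, the same as at the start.
- **Forces:** every wrist force reading I took, one at the end of each move, was about 4 N or less.
- **Not checked or disagreeing:**
  - The arm blocked the top camera at the end, so the final check rests on the side view alone.
  - My first rough fits of the stand's position differed from the final one by about 1 cm. The refined fit agreed between both cameras to about 3 mm and lay on the bar in the pictures.

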